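# Test the red counting switch on the meal-box packing line

### The arm

A 6-joint arm with a two-finger parallel gripper is mounted at the origin on the work surface. World frame = base frame: x ahead of the robot, y to its left, z up, the work surface at z = 0. Lengths are in mm, angles in rad, forces in N, time in s.
With the tool pointing down it reaches from about 350 to 1000 mm from the base axis. Payload 7.1 kg.
Tool frame: the origin (TCP) lies on the centre line of the jaws, within the pads' length; the fingertips stand 25 mm ahead of it and the grasp point (between the pads) lies 6 mm ahead of it; z points along the fingers, y is the direction in which the jaws open and shut (so a half turn about z gives the same grasp; the last joint's range is limited). The gripper opens to 85 mm and grips with 20 to 120 N. Pads are 22 mm wide; open, the fingers measure 114 mm over their backs; the gripper's body (76 mm by 85 mm) begins 54 mm behind the grasp point. The pads swing forward as they close: fully open they stand 13 mm farther back than shut.
Start: joints at [1.32, 0.423, 1.63, -0, 1.089, -0.019], TCP at [143.55, 608.275, 226.019] pointing down, gripper open.
Joint ranges: [-3, 3], [-0.9, 2.11], [0.09, 2.58], [-1.31, 4.45], [0.11, 2.69], [-2.54, 2.54]. Speed limits (rad/s): [2.39, 2.39, 3.01, 3.14, 3.14, 3.14].

### API

Orientations are given as a unit quaternion [w, x, y, z].
In Python, from bench import r gives the robot as it stands.
- The arm moves only by the shell command python3 -m crank 'ROWS'. ROWS is JSON, a list of rows, each a list of 7 numbers: the turn, a rotation vector about the tool's x, y, z in rad, then the shift along the tool's x, y, z in cm, then the finger opening in cm, from 0 to 8.54. In form: [[ax, ay, az, dx, dy, dz, hand], ...]. A call has 1 to 10 rows; each row is the pose to reach, as a shift and turn from the pose commanded when the call began, along the tool's axes at that moment; what a row does not reach only later rows make up. A row lasts 1/8 s, in which the tool goes at most 62.5 mm and 10.7 degrees, less where a joint would pass 70% of its speed; a pose out of reach is approached as far as the arm can. A call with a gripper value outside its range is refused whole. The fingers move at their own pace and stop on an object; the grip force is fixed at half the most. Time passes only in rows, so rows that repeat a pose let the fingers close. It gives the time, the measured TCP pose, the force and the opening at its end, in the units of the state.
- r.get_obs(): the state, without advancing time (a new reading comes with each control period).
- r.get_image(name): name is "scene" or "side" or "wrist"; returns a dict with "color" (384x512x3 uint8, red, green, blue), "mtx" (3x3 intrinsics, pixels), "xyz" and "rotation" of the camera in the world. Camera axes: x right, y up, looking along -z (the intrinsics and any distortion apply to the point x, -y, -z); pixel columns grow to the right and rows downward; lengths in mm; the calibration is good to about 2 mm. The wrist camera is an equidistant fisheye: a pixel r from the principal point sees the ray r / f radians off the axis. A picture is of the moment at which its call begins. There is no depth.
- r.close_job(): hands the job in, once; it reports no verdict.
Trained networks look in a picture, given as the dict that the camera call returned (one of the last four; its "shot" number tells which), for a name from the list of things; names that differ only in an ending like _2 or _b are one class to them, and where a whole thing is asked for, a point or a joint stands for the part that bears it (a point fixed in the world has none). Each returns a list of dicts, best first, with "score" (0 to 1); they miss things now and then, are a little off and sometimes report something else, mostly with a low value. They report only what shows in the picture. A call takes as long as a camera call. They do not tell look-alikes from the thing itself.
- r.search_frame(thing, picture): "position" ([x, y, z] in mm, in the coordinates of the camera as it stood for that picture, good to about 4 mm: the middle of the surface that is visible of it).
The state is a dict: "time_s": time; "qpos": joint angles; "qd": joint speeds; "effort": joint torques, N m; "eef_pos": TCP position; "tcp_rot": TCP orientation; "contact_force": force on the tool from outside, world axes, zero at the start; "ft_torque": the same for the moment, N m; "width": finger opening in mm.
Only numpy, scipy, OpenCV 4.12 (cv2) and the standard library are available. Lean on these libraries where they do the work, as an engineer would, in place of code of your own. Each camera call takes 0.05 s, during which the arm holds its last target.

### The job

Before packing starts, test the counting switch that has the red roller: press its roller lever down from above just until the switch clicks, keep it pressed there for a good second without overtravel (never near the lever's end stop), then let the lever spring back up. Do not press the look-alike switch with the blue roller, and do not push the clear meal box that stands by them out of its place.

Things in the scene. Friction and masses are not known exactly. Their poses are not given: they have to be found in the camera images.
- red_roller (a point): Axle centre of the red roller (24 mm across, 16 wide, spins), its top 12 mm higher, 169 mm above the table at rest. At rest x points level to the lever's hinge (78 mm off, 45 mm lower), y along the axle, z up. Grey housing with red band, 80 x 40 mm, 100 mm high, under the hinge; foot plate 140 x 70 mm, fixed. Roller overhangs the housing; pressed 20 mm down it also moves 6 mm away from the hinge.
- red_lever (a joint): Angle (rad) of the red roller's 90 mm steel lever: 0 at rest (up), grows as the roller is pressed down. Clicks at 0.15 (roller 12 mm down), stays clicked above that. Overtravel beyond 0.36 (30 mm down), end stop 0.48 (41 mm). A good press is 20 mm down (0.24). A spring returns it to 0: 1.5 N on the roller to start, 3.5 N at the click, 6 N at the overtravel limit.
- blue_lever (a joint): Angle in rad of the lever of the second switch, of the same make and size but with a blue roller and a blue band; 0 at rest. It must stay unpressed.
- meal_box: Closed clear plastic meal box, 170 x 120 x 55 mm, about 350 g, loose on the table, with small tomatoes and a bread roll inside and a white label on top. Origin at the centre of its underside, x along the 170 mm side, z up. It is to stay where it is.
There are look-alikes about, which are no part of the job. What is shaped like the part that bears blue_lever but pink is not meant. Leave any turquoise look-alike of the part that bears red_roller alone.

How it is judged:
By the outcome, as a careful person would: the job done as asked, in the order asked, and still so for the second after the job is handed in, with the robot touching nothing.
It also fails if it takes over 32 s, if anything falls off the work surface, if the arm or the gripper's body presses on something with over 40 N, if the wrist force passes 120 N, or if a joint passes its speed limit or range.

## Working session

There is one attempt and no reset: what is moved stays moved. The work goes in short steps, Python scripts to look and compute and a shell command to move; the robot and the scene stay as the last step left them, time stands still between calls to the robot, and variables do not carry over. Pictures are saved under pics/ and viewed, and the job is handed in when it is done.

```bash
ls; mkdir -p pics; python3 - <<'E'
from bench import r
import cv2
o=r.get_obs();print(o)
for n in ["scene","side","wrist"]:
    p=r.get_image(n);cv2.imwrite(f"pics/{n}0.png",cv2.resize(p["color"][:,:,::-1],(768,576)))
    print(n,p["mtx"],p["xyz"],p["rotation"],[k for k in p])
    for t in ["red_roller","red_lever","blue_lever","meal_box"]:
        print(t,[(x["score"],x["position"]) for x in r.search_frame(t,p)])
E
```

```text
pics
{'time_s': 0.0, 'qpos': array([ 1.31997357e+00,  4.23859508e-01,  1.63074176e+00,  5.78722067e-06,
        1.08862339e+00, -1.90071149e-02]), 'qd': array([ 1.32828016e-03,  1.44586687e-03, -1.23184285e-03,  3.81315691e-05,
       -2.58669056e-04, -6.49477236e-04]), 'effort': array([-3.48204803e-04, -5.57369971e+01, -2.81751841e+01,  7.90938088e-05,
        6.88931585e-03,  7.44867464e-06]), 'eef_pos': array([143.42084909, 607.71123476, 225.21372648]), 'tcp_rot': array([-1.12296766e-04,  1.15649764e-01,  9.93289719e-01, -8.08244018e-04]), 'contact_force': array([ 0.80487024,  0.00085534, -0.15188881]), 'ft_torque': array([0.03407092, 0.02023262, 0.0131305 ]), 'width': 85.36151780516481}
scene [[415.03510647   0.         253.7787664 ]
 [  0.         415.03510647 186.10125746]
 [  0.           0.           1.        ]] [927.92697135 559.62673056 709.76541744] [0.30498518 0.13332131 0.38761314 0.85963104] ['color', 'mtx', 'xyz', 'rotation', 'shot']
red_roller [(0.96, [123.1, -65.8, -767.8]), (0.58, [305.8, -104.4, -721.9])]
red_lever [(0.91, [306.2, -106.3, -719.4]), (0.59, [127.0, 
[... 335 characters left out ...]
61 -0.0781336  -0.17158069] ['color', 'mtx', 'xyz', 'rotation', 'shot']
red_roller [(0.75, [-69.2, 120.6, -1033.1]), (0.61, [-221.4, 206.6, -1118.6])]
red_lever [(0.66, [-69.0, 123.0, -1033.0]), (0.46, [-220.9, 206.8, -1113.8])]
blue_lever [(0.83, [-119.1, -102.7, -814.6]), (0.73, [74.7, -156.8, -762.1])]
meal_box [(0.81, [87.0, -88.9, -966.3])]
wrist [[297.31863964   0.         254.35967514]
 [  0.         297.31863964 193.00078168]
 [  0.           0.           1.        ]] [ 61.86510617 626.84328867 373.43418724] [ 0.77375371 -0.12747526 -0.10134207  0.61219689] ['color', 'mtx', 'xyz', 'rotation', 'shot']
red_roller []
red_lever []
blue_lever []
meal_box [(0.42, [-580.2, -447.8, -495.5])]
```

View pics/scene0.png

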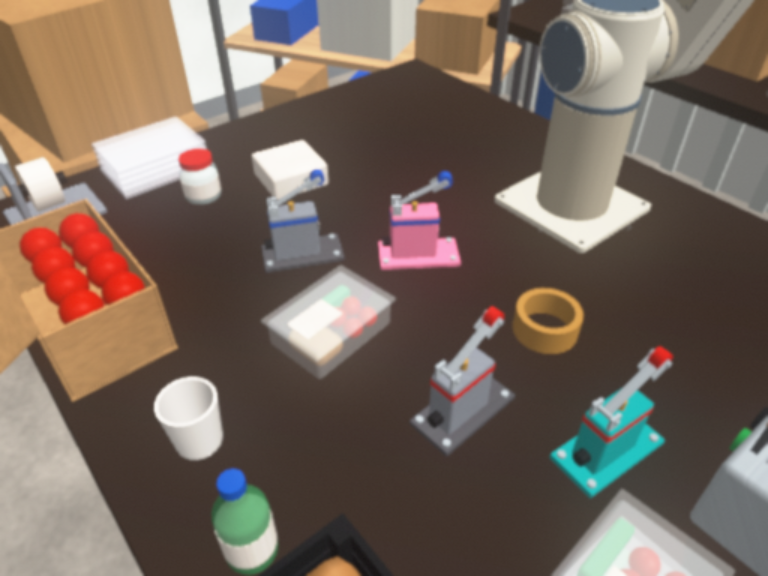

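View pics/side0.png

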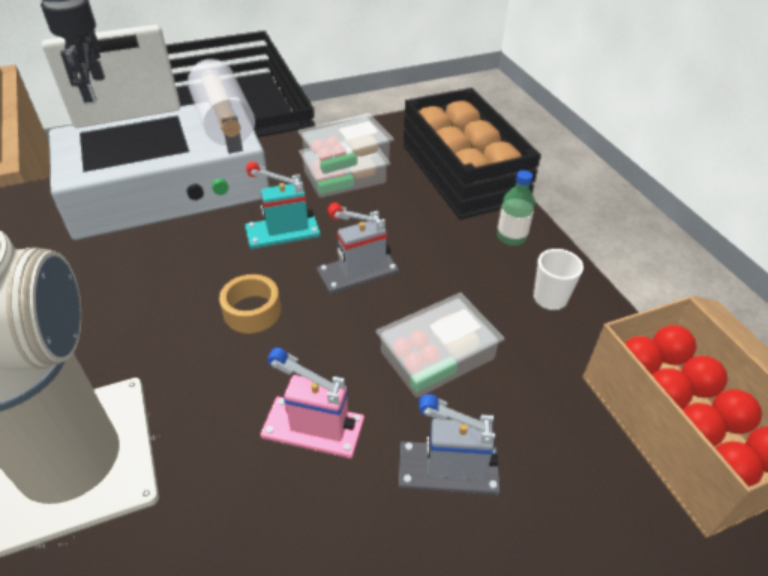

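View pics/wrist0.png

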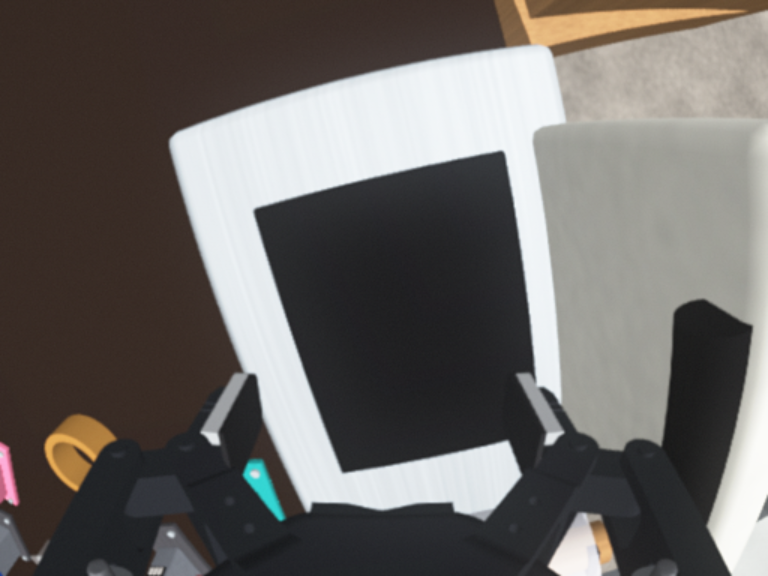

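Scene picture: there are two red-roller switches. The grey-housed one has its roller at (492,317), and the turquoise look-alike has its roller at (660,356). In the side picture they are at (336,211) and (253,168). The grey housing with the red band fits the description. The blue and pink switches and the meal box at (330,320) stand apart from it. Next I confirm in a crop and triangulate.

```bash
cat > h.py <<'E'
import numpy as np,cv2
from scipy.spatial.transform import Rotation as R
def rot(q): return R.from_quat([q[1],q[2],q[3],q[0]]).as_matrix()
def ray(p,uv):
    d=np.array([(uv[0]-p["mtx"][0,2])/p["mtx"][0,0],-(uv[1]-p["mtx"][1,2])/p["mtx"][1,1],-1]);d/=np.linalg.norm(d)
    return np.array(p["xyz"]),rot(p["rotation"])@d
def tri(rs):
    A=sum(np.eye(3)-np.outer(d,d) for o,d in rs);b=sum((np.eye(3)-np.outer(d,d))@o for o,d in rs)
    x=np.linalg.solve(A,b);return x,[np.linalg.norm(np.cross(x-o,d)) for o,d in rs]
def blob(img,c,col,w=14):
    h=cv2.cvtColor(img,cv2.COLOR_RGB2HSV).astype(int);u,v=c
    m=((h[...,0]<10)|(h[...,0]>170)) if col=="red" else ((h[...,0]>105)&(h[...,0]<130))
    m&=(h[...,1]>140)&(h[...,2]>70)
    k=np.zeros_like(m);k[v-w:v+w,u-w:u+w]=1;m&=k
    n,l,s,ce=cv2.connectedComponentsWithStats(m.astype(np.uint8));i=1+np.argmax(s[1:,4]);return ce[i],s[i]
E
python3 - <<'E'
from bench import r
from h import *
S=r.get_image("scene");D=r.get_image("side")
for nm,a,b,c in [("red",(328,211),(224,140),"red"),("turq",(440,237),(168,112),"red"),("blue",(211,118),(286,270),"blue"),("pink",(296,119),(185,237),"blue")]:
    pa,sa=blob(S["color"],a,c);pb,sb=blob(D["color"],b,c)
    print(nm,pa,sa,pb,sb,tri([ray(S,pa),ray(D,pb)]))
f=lambda p,u,v:cv2.resize(p["color"][v-50:v+50,u-50:u+50,::-1],(400,400),interpolation=cv2.INTER_CUBIC)
cv2.imwrite("pics/crop.png",np.hstack([f(S,315,250),f(D,236,165)]))
q=r.search_frame("red_roller",S);print([np.array(S["xyz"])+rot(S["rotation"])@x["position"] for x in q])
q=r.search_frame("meal_box",S);print([np.array(S["xyz"])+rot(S["rotation"])@x["position"] for x in q])
E
```

```text
red [328.49541284 209.35779817] [323 204  14  13 109] [221.984375 139.078125] [218 135  10  11  64] (array([474.63414728, 215.73394075, 160.65361932]), [np.float64(1.14100350413202), np.float64(1.1410035041320303)])
turq [440.19402985 236.63432836] [433 230  16  14 134] [167.45945946 110.83783784] [164 108   9   9  37] (array([374.48702573, 385.62648921, 161.06583919]), [np.float64(0.4506323407417671), np.float64(0.45063234074168185)])
blue [210.55555556 115.27777778] [208 114   6   4  18] [285.06 267.53] [280 263  12  12 100] (array([ 461.59473579, -192.5508215 ,  163.55083655]), [np.float64(1.0161760085390616), np.float64(1.0161760085390525)])
pink [296.64102564 116.84615385] [293 114   8   8  39] [184.60465116 236.31395349] [179 232  12  10  86] (array([305.65916776, -53.32734564, 163.68752185]), [np.float64(0.8759355599907082), np.float64(0.8759355599907624)])
[array([500.78202119, 222.94115754, 149.92827462]), array([395.51627808, 382.68654523, 151.81359648])]
[array([ 477.90704989, -200.54608765,  147.41056795])]
```

View pics/crop.png

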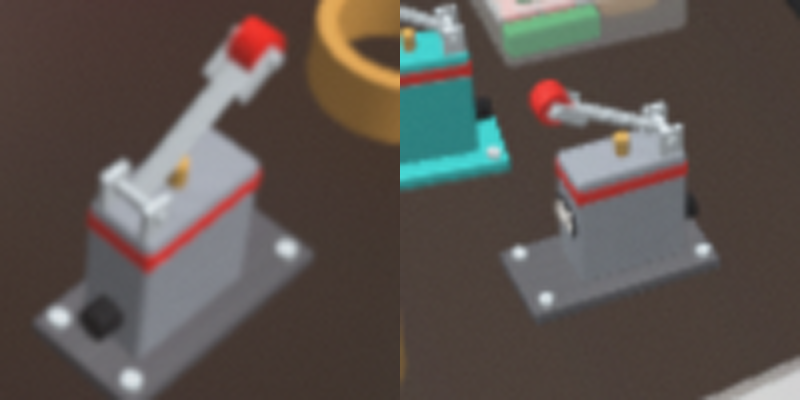

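The crop confirms it: grey housing, red band and red roller, with the turquoise one separate. Next: the hinge direction and the route clearance.

```bash
python3 - <<'E'
from bench import r
from h import *
S=r.get_image("scene");D=r.get_image("side")
h,e=tri([ray(S,(300,249)),ray(D,(250,147))]);print("hinge",h,e)
t,e=tri([ray(S,(328.5,210.5)),ray(D,(222.5,140))]);print("rol",t,e)
d=(h-t)[:2];print(d,np.linalg.norm(d),d/np.linalg.norm(d))
for px,z in [((120,35),250),((120,35),200),((145,45),250),((157,97),90)]:
    o,v=ray(D,px);print(px,z,o+v*(z-o[2])/v[2])
def proj(p,X):
    c=rot(p["rotation"]).T@(np.array(X)-p["xyz"]);return p["mtx"][0,2]+p["mtx"][0,0]*c[0]/-c[2],p["mtx"][1,2]-p["mtx"][1,1]*c[1]/-c[2]
for z in (157,160): print(proj(S,[t[0],t[1],z]),proj(D,[t[0],t[1],z]))
# fit with z=157
from scipy.optimize import least_squares
obs=np.r_[328.5,209.5,222.2,139.5]
print(least_squares(lambda x:np.r_[proj(S,[*x,157]),proj(D,[*x,157])]-obs,[475,216]).x)
o=r.get_obs();print(o["eef_pos"],o["tcp_rot"],rot(o["tcp_rot"]))
E
```

```text
hinge [551.27969316 221.826382   109.14218472] [np.float64(0.4813945821883578), np.float64(0.4813945821882905)]
rol [475.23847447 215.85443103 157.80434427] [np.float64(0.45380675151634975), np.float64(0.4538067515163501)]
[76.0412187   5.97195097] 76.27536390639925 [0.99693026 0.07829462]
(120, 35) 250 [313.70708984 696.78413988 250.        ]
(120, 35) 200 [320.25773873 811.94349917 200.        ]
(145, 45) 250 [371.47304417 605.55133574 250.        ]
(157, 97) 90 [375.67688554 578.96268929  90.        ]
(np.float64(328.6843723988885), np.float64(210.72786196593322)) (np.float64(222.68098500226566), np.float64(140.32179273455807))
(np.float64(328.8648416218758), np.float64(209.5927231653933)) (np.float64(222.63004285296745), np.float64(139.37894752605743))
[473.96552623 214.84756839]
[143.55018352 608.2831294  226.04561535] [5.90686795e-06 1.15623585e-01 9.93293102e-01 2.67183379e-05] [[-9.73262373e-01  2.29696219e-01  1.79130424e-05]
 [ 2.29696219e-01  9.73262372e-01  5.17123350e-05]
 [-5.55596235e-06  5.44442280e-05 -9.99999999e-01]]
```

```bash
python3 -m crank '[[0,0,0,-1,-3,-3,0],[0,0,0,-3,-8,-3,0],[0,0,0,-5,-13,-3,0],[0,0,0,-9,-17,-3,0],[0,0,0,-15,-19.5,-3,0],[0,0,0,-21,-22,-3,0],[0,0,0,-27,-24.5,-3,0],[0,0,0,-33,-27,-3,0],[0,0,0,-38,-29.5,-3,0],[0,0,0,-41,-30.7,-3,0]]'
```

```text
time_s: 2.3
eef_pos: [474.1, 213.2, 256.2]
tcp_rot: [0.0, 0.117, 0.993, 0.0]
contact_force: [0.4, -0.2, 0.1]
width: -0.2
```

```bash
python3 -m crank '[[0,0,0,0,0,0,0],[0,0,0,0,0,0,0]]'
python3 - <<'E'
from bench import r
from h import *
P=[r.get_image(n) for n in ("scene","side","wrist")]
c=[(330,190),(225,125)]
L=[cv2.resize(p["color"][v-60:v+60,u-60:u+60,::-1],(400,400),interpolation=cv2.INTER_CUBIC) for p,(u,v) in zip(P,c)]
cv2.imwrite("pics/near1.png",np.hstack(L)); cv2.imwrite("pics/wr1.png",P[2]["color"][:,:,::-1])
o=r.get_obs();print(o["time_s"],o["eef_pos"],o["contact_force"],o["width"],rot(o["tcp_rot"]).round(3))
E
```

```text
time_s: 2.55
eef_pos: [471.5, 215.4, 255.8]
tcp_rot: [-0.0, 0.116, 0.993, -0.0]
contact_force: [0.1, 0.2, -0.1]
width: -0.1
2.7 [471.13882723 215.99769563 256.04437286] [ 0.88450027 -0.05618071  0.19164171] 0.03864577118924986 [[-0.974  0.228 -0.   ]
 [ 0.228  0.974 -0.   ]
 [ 0.    -0.    -1.   ]]
```

View pics/near1.png

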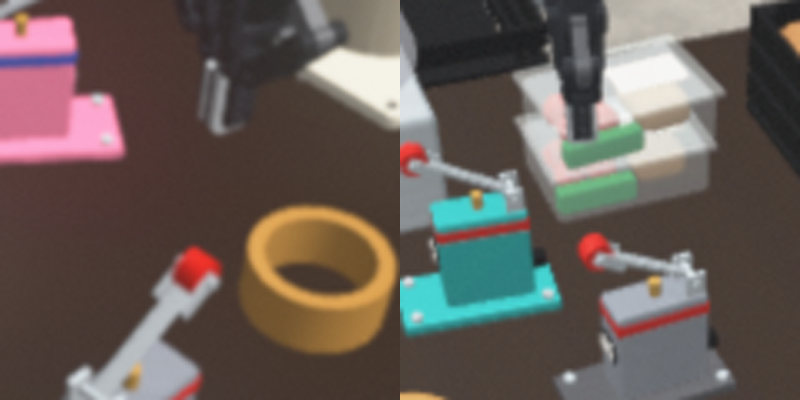

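View pics/wr1.png

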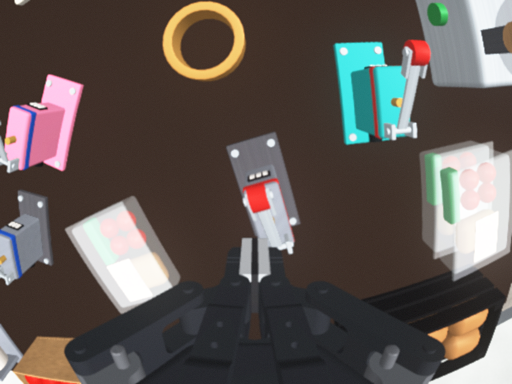

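Near pictures: the closed fingertips are at scene pixel ≈(336.6,167.5) and side ≈(220,106), above the red roller; the lever is at rest. I triangulate the tip and check the roller with the wrist camera at ≈(257,197).

```bash
python3 - <<'E'
from bench import r
from h import *
S=r.get_image("scene");D=r.get_image("side");W=r.get_image("wrist")
print(tri([ray(S,(336.6,167)),ray(D,(220,106))]))
pa,s=blob(W["color"],(257,197),"red",22);print(pa,s)
K=W["mtx"];x=(pa[0]-K[0,2])/K[0,0];y=(pa[1]-K[1,2])/K[1,1];th=np.hypot(x,y)
d=np.array([np.sin(th)*x/th,-np.sin(th)*y/th,-np.cos(th)]);v=rot(W["rotation"])@d;o=np.array(W["xyz"])
for z in (157,162):print(o+v*(z-o[2])/v[2])
pb,_=blob(S["color"],(328,211),"red");pc,_=blob(D["color"],(222,139),"red")
print(tri([(o,v),ray(S,pb),ray(D,pc)]))
E
```

```text
(array([472.42801781, 215.0679824 , 260.21905878]), [np.float64(0.6150803283146866), np.float64(0.6150803283146218)])
[257.55947955 195.32156134] [243 178  35  34 538]
[473.92129841 217.79579417 157.        ]
[472.2127707  218.13354492 162.        ]
(array([474.09938804, 216.65517064, 160.05158581]), [np.float64(1.7532612119867093), np.float64(2.088213722949872), np.float64(0.5718641496041444)])
```

```bash
python3 - <<'E'
from bench import r
from h import *
S=r.get_image("scene");D=r.get_image("side")
def proj(p,X):
    c=rot(p["rotation"]).T@(np.array(X)-p["xyz"]);return p["mtx"][0,2]+p["mtx"][0,0]*c[0]/-c[2],p["mtx"][1,2]-p["mtx"][1,1]*c[1]/-c[2]
L=[]
for p in (S,D):
    im=p["color"][:,:,::-1].copy()
    big=cv2.resize(im,None,fx=5,fy=5,interpolation=cv2.INTER_CUBIC)
    for z,c in ((256,(0,255,255)),(231,(0,255,0)),(169,(255,0,255))):
        q=proj(p,[472,215.5,z]);print(z,q);cv2.circle(big,(int(q[0]*5+2),int(q[1]*5+2)),4,c,-1)
    q=proj(p,[472,215.5,210]);u,v=int(q[0]*5),int(q[1]*5);L.append(big[v-250:v+250,u-200:u+200])
cv2.imwrite("pics/tip.png",np.hstack(L))
E
```

```text
256 (np.float64(336.3111030642359), np.float64(169.0621780530132))
231 (np.float64(334.5407458162108), np.float64(180.05451392747318))
169 (np.float64(330.4784825995768), np.float64(205.27753698539877))
256 (np.float64(219.61629027745636), np.float64(107.35002453021785))
231 (np.float64(220.11895987860476), np.float64(116.22153103018414))
169 (np.float64(221.2900796767132), np.float64(136.89036972148787))
```

View pics/tip.png

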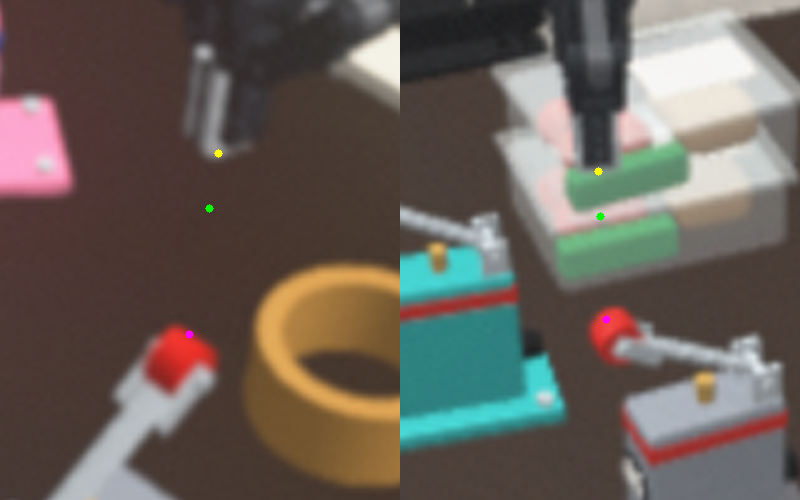

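The fingertips look higher (z≈258) than TCP−25 (231). I go down in stages and watch both pictures and force.

```bash
python3 -m crank '[[0,0,0,0,0,2.5,0],[0,0,0,0,0,5,0],[0,0,0,0,0,5,0],[0,0,0,0,0,5,0]]'
cat > look.py <<'E'
from bench import r
from h import *
import sys
S=r.get_image("scene");D=r.get_image("side")
L=[]
for p,(u,v) in ((S,(330,205)),(D,(225,135))):
    L.append(cv2.resize(p["color"][v-40:v+40,u-40:u+40,::-1],(400,400),interpolation=cv2.INTER_CUBIC))
cv2.imwrite(f"pics/{sys.argv[1]}.png",np.hstack(L))
o=r.get_obs();print(o["time_s"],o["eef_pos"],o["contact_force"],o["width"])
try:
    a,s=blob(S["color"],(326,211),"red");b,t=blob(D["color"],(222,142),"red");print(a,s,b,t,tri([ray(S,a),ray(D,b)]))
except Exception as e: print(e)
E
python3 look.py d1
```

```text
time_s: 3.45
eef_pos: [472.5, 215.6, 206.8]
tcp_rot: [0.0, 0.116, 0.993, 0.0]
contact_force: [0.3, -0.0, -0.5]
width: 0.3
3.55 [472.72810526 215.63987387 207.13177544] [0.15509256 0.09765938 0.81696153] -0.21291951460189162
[328.49541284 209.35779817] [323 204  14  13 109] [221.984375 139.078125] [218 135  10  11  64] (array([474.63414728, 215.73394075, 160.65361932]), [np.float64(1.14100350413202), np.float64(1.1410035041320303)])
```

View pics/d1.png

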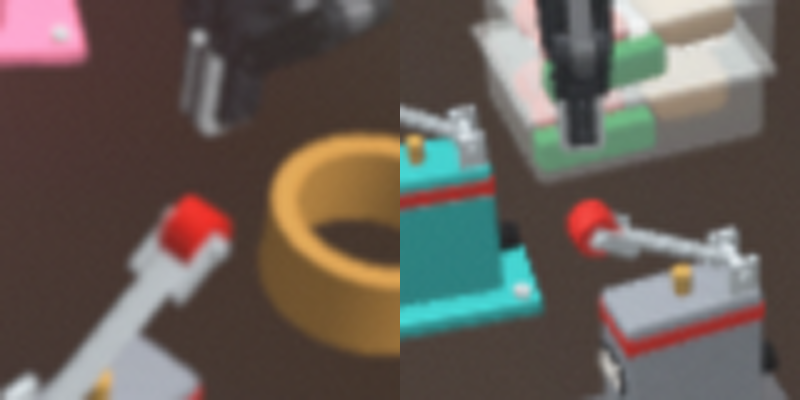

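```bash
python3 -m crank '[[0,0,0,0,0,1.2,0],[0,0,0,0,0,2.5,0],[0,0,0,0,0,2.5,0],[0,0,0,0,0,2.5,0]]'
python3 look.py d2
```

```text
time_s: 4.05
eef_pos: [472.0, 215.3, 180.8]
tcp_rot: [-0.0, 0.116, 0.993, -0.0]
contact_force: [0.3, 0.4, 0.2]
width: -0.2
4.15 [472.28858999 215.39701769 181.21025098] [0.36874512 0.26478352 0.78227124] 0.012790240015747172
[328.5046729  209.25233645] [323 204  14  12 107] [221.93846154 139.03076923] [218 135  10  11  65] (array([474.53937458, 215.68386939, 160.84925057]), [np.float64(1.1761961937551737), np.float64(1.176196193755278)])
```

View pics/d2.png

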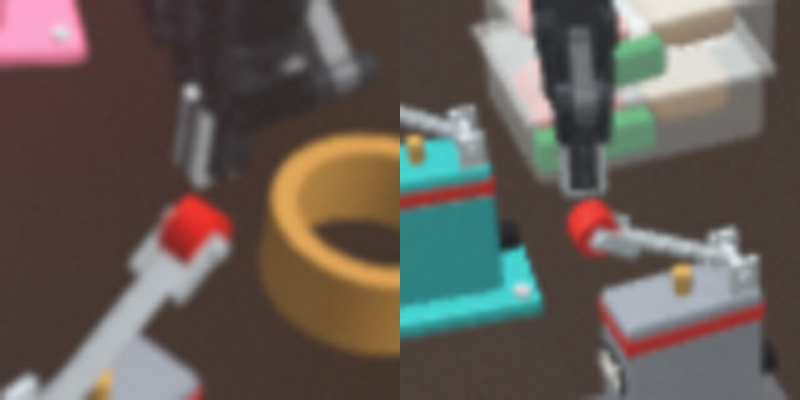

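The tip shows about 10 mm above the roller, centred. From here I go in small steps.

```bash
python3 -m crank '[[0,0,0,0,0,0.6,0],[0,0,0,0,0,1.1,0],[0,0,0,0,0,1.1,0]]'
python3 look.py d3
python3 -m crank '[[0,0,0,0,0,0.6,0],[0,0,0,0,0,0.6,0]]'
python3 look.py d4
```

```text
time_s: 4.53
eef_pos: [471.7, 215.1, 169.5]
tcp_rot: [-0.0, 0.116, 0.993, -0.0]
contact_force: [-0.2, 0.3, 0.2]
width: 0.1
4.625 [472.03244175 215.26622908 169.91189577] [0.49586002 0.15707779 0.04060084] -0.1957989730866787
[328.4742268  209.81443299] [323 205  14  11  97] [221.86666667 140.31111111] [218 137  10   9  45] (array([473.58675599, 214.73937514, 157.89548029]), [np.float64(0.8582097006889025), np.float64(0.8582097006889821)])
time_s: 4.88
eef_pos: [471.9, 215.3, 163.7]
tcp_rot: [-0.0, 0.116, 0.993, -0.0]
contact_force: [0.5, 0.8, 0.4]
width: -0.1
4.975 [472.04873684 215.28964703 163.96376338] [-0.29614808  0.77868904  0.20003041] -0.31479016085879985
[328.48101266 210.58227848] [323 207  14   9  79] [220.77272727 142.09090909] [218 140   6   6  22] (array([470.76050488, 213.62412965, 153.50556191]), [np.float64(1.524426062400196), np.float64(1.5244260624001866)])
```

View pics/d3.png

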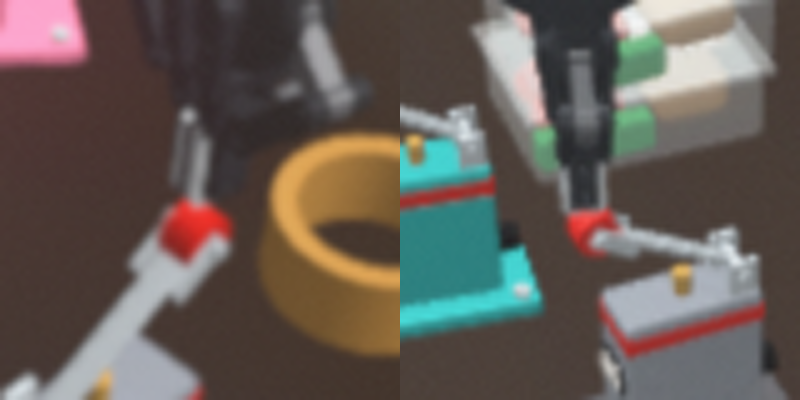

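View pics/d4.png

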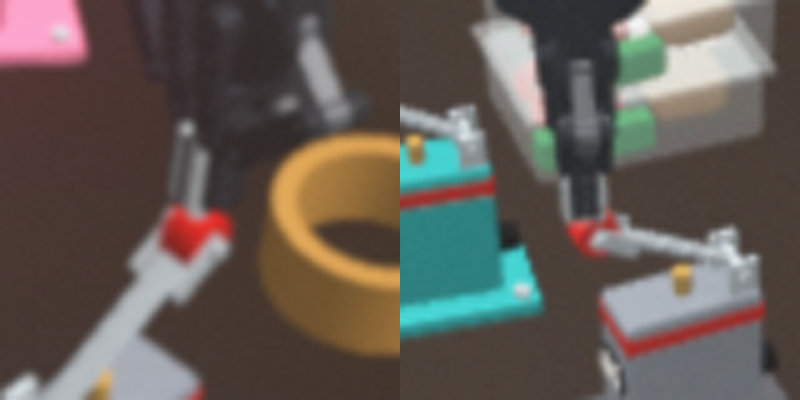

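No force yet, though the tip overlaps the roller in both views. I check the true tip location with the wrist view.

```bash
python3 - <<'E'
from bench import r
from h import *
W=r.get_image("wrist");o=r.get_obs()
cv2.imwrite("pics/w4.png",cv2.resize(W["color"][140:300,160:360,::-1],(800,640))[:600])
K=W["mtx"];Rm=rot(W["rotation"])
def fp(X):
    c=Rm.T@(np.array(X)-W["xyz"]);v=np.array([c[0],-c[1]]);th=np.arctan2(np.linalg.norm(v),-c[2]);v/=np.linalg.norm(v)
    return K[:2,2]+K[0,0]*th*v
e=o["eef_pos"];print(e,W["xyz"],o["contact_force"])
for dz in (30,0,-25): print(dz,fp(e+[0,0,dz]))
print("roller",fp([474.5,215.7,157]),fp([474.5,215.7,169]))
E
```

```text
[472.04170493 215.28451646 164.00178092] [390.38149102 233.88722794 311.41161471] [-0.83923531  1.06933147  0.57561446]
30 [255.57693918 279.97884157]
0 [255.34940601 249.37367874]
-25 [255.2048426  230.20438138]
roller [256.93950594 246.91361056] [257.1220147  257.35298083]
```

View pics/w4.png

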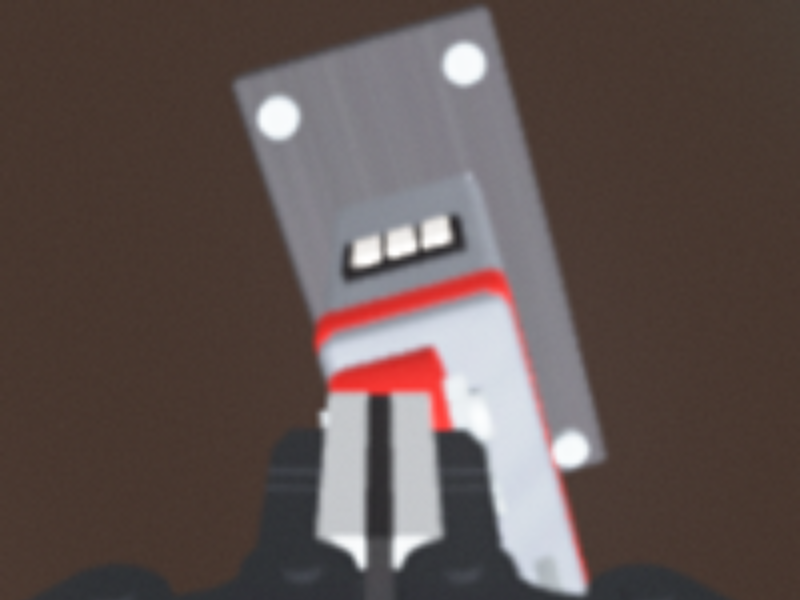

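```bash
python3 - <<'E'
from bench import r
from h import *
W=r.get_image("wrist");o=r.get_obs()
K=W["mtx"];Rm=rot(W["rotation"])
def fp(X):
    c=Rm.T@(np.array(X)-W["xyz"]);v=np.array([c[0],-c[1]]);th=np.arctan2(np.linalg.norm(v),-c[2]);v/=np.linalg.norm(v)
    return K[:2,2]+K[0,0]*th*v
e=o["eef_pos"];ax=rot(o["tcp_rot"])[:,0]
for s in (11,-11):
  for dz in (10,5,0,-5,-15,-25): print(s,dz,fp(e+s*ax+[0,0,dz]).round(1))
print(o["contact_force"],o["effort"])
E
```

```text
11 10 [255.4 240.6]
11 5 [255.4 236.2]
11 0 [255.4 232.1]
11 -5 [255.3 228.2]
11 -15 [255.3 221. ]
11 -25 [255.2 214.5]
-11 10 [255.4 275.3]
-11 5 [255.3 270.3]
-11 0 [255.3 265.6]
-11 -5 [255.3 261.2]
-11 -15 [255.2 252.8]
-11 -25 [255.2 245.2]
[ 0.31144996  0.17771843 -0.65975538] [ 1.15557457e-02 -4.63960648e+01 -2.31404847e+01  2.38700843e-03
 -3.06133014e-03 -2.55342320e-05]
```

By the wrist view the pad tips sit about 7 mm above the TCP, so about 2 mm of gap is left. I go on in small steps.

```bash
python3 -m crank '[[0,0,0,0,0,0.4,0],[0,0,0,0,0,0.4,0],[0,0,0,0,0,0.4,0]]'
python3 look.py d5
python3 -m crank '[[0,0,0,0,0,0.4,0],[0,0,0,0,0,0.4,0],[0,0,0,0,0,0.4,0]]'
python3 look.py d6
```

```text
time_s: 5.45
eef_pos: [472.2, 215.3, 160.1]
tcp_rot: [0.0, 0.116, 0.993, 0.0]
contact_force: [0.2, -0.3, 2.5]
width: -0.2
5.55 [472.18130414 215.32805671 160.1360103 ] [ 0.70172309 -0.23445848  2.75322996] 0.15438191352860964
[329.08108108 211.56756757] [323 208  14   9  74] [220.13043478 143.26086957] [218 141   5   7  23] (array([468.97403041, 213.98370013, 150.00127552]), [np.float64(1.495401803850307), np.float64(1.4954018038503536)])
time_s: 5.92
eef_pos: [472.1, 215.3, 156.0]
tcp_rot: [0.0, 0.116, 0.993, 0.0]
contact_force: [-0.5, -0.1, 1.3]
width: -0.1
6.025 [472.12310614 215.30868942 156.07347477] [-0.16674977 -0.04495548  3.38713758] -0.013487256766608266
[329.95384615 212.78461538] [324 209  14   9  65] [219.26923077 144.46153846] [217 142   6   7  26] (array([466.81548004, 214.86999954, 146.0565648 ]), [np.float64(1.5357409900183192), np.float64(1.535740990018443)])
```

View pics/d6.png

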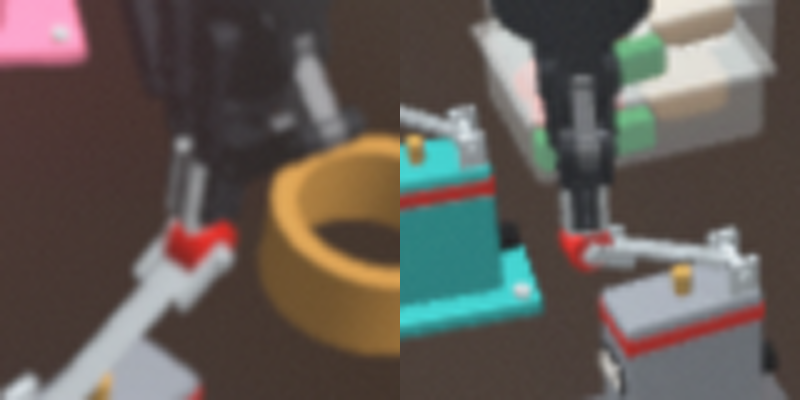

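Contact came near TCP z≈163 (force 2.7–3.4 N, lever moving). For 20 mm of press I aim for TCP z≈143.5.

```bash
python3 -m crank '[[0,0,0,0,0,0.4,0],[0,0,0,0,0,0.8,0],[0,0,0,0,0,1.25,0],[0,0,0,0,0,1.25,0]]'
python3 look.py d7; python3 - <<'E'
from bench import r
from h import *
# lever angle from side view: hinge & predicted roller centre for presses
S=r.get_image("scene");D=r.get_image("side")
def proj(p,X):
    c=rot(p["rotation"]).T@(np.array(X)-p["xyz"]);return p["mtx"][0,2]+p["mtx"][0,0]*c[0]/-c[2],p["mtx"][1,2]-p["mtx"][1,1]*c[1]/-c[2]
h0=np.array([475,215.6,157.])+[78*.997,78*.07,-45]
L=[]
for p,(u,v) in ((S,(322,220)),(D,(230,145))):
    big=cv2.resize(p["color"][v-40:v+40,u-40:u+40,::-1],(640,640)[:2],interpolation=cv2.INTER_CUBIC)[100:]
    big=cv2.resize(p["color"][v-32:v+32,u-25:u+25,::-1],(400,512),interpolation=cv2.INTER_CUBIC)
    for a,c in ((0,(255,255,255)),(.15,(0,255,255)),(.24,(0,255,0)),(.36,(255,0,255))):
        t=np.arctan2(45,78)-a;x=h0+90*np.array([-np.cos(t)*.997,-np.cos(t)*.07,np.sin(t)])
        q=proj(p,x);cv2.circle(big,(int((q[0]-u+25.5)*8),int((q[1]-v+32.5)*8)),4,c,-1)
    L.append(big)
cv2.imwrite("pics/ang.png",np.hstack(L))
o=r.get_obs();print(o["contact_force"])
E
```

```text
time_s: 6.52
eef_pos: [471.9, 215.3, 143.2]
tcp_rot: [-0.0, 0.116, 0.993, -0.0]
contact_force: [-0.4, -0.1, 4.2]
width: -0.1
6.625 [472.13603762 215.32302866 143.50912374] [-0.17261821  0.34798113  5.33690218] -0.15105441299608272
[331.45833333 216.39583333] [325 213  14   8  48] [217.65625 147.71875] [215 144   7   9  32] (array([462.68472706, 216.79061306, 135.11418674]), [np.float64(1.664441922885443), np.float64(1.6644419228854785)])
[-0.24259901 -0.33906525  5.16378888]
```

View pics/ang.png

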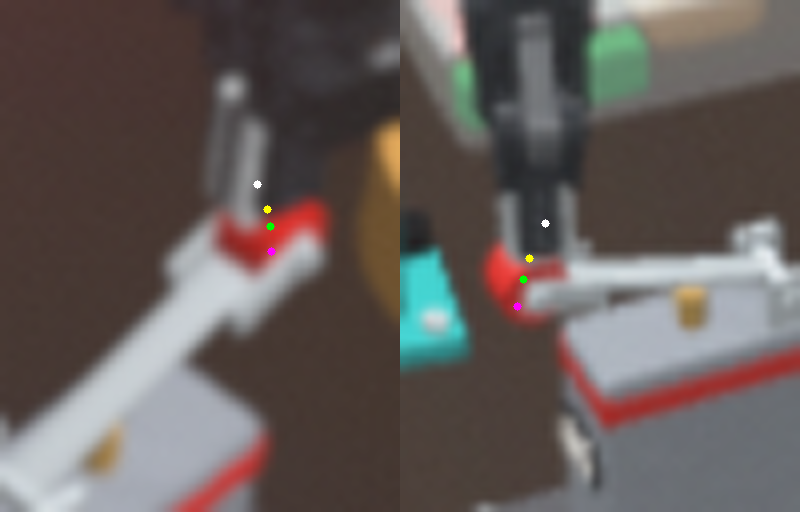

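Pressed picture: the side-view roller disc centres at crop ≈(524,284), next to the 0.24 rad mark at (523,279). The lever is at about 0.25 (≈21 mm), with about 5 N. That's well within the window, so I hold here, then release straight up.

```bash
python3 -m crank '[[0,0,0,0,0,0,0],[0,0,0,0,0,0,0],[0,0,0,0,0,0,0],[0,0,0,0,0,0,0],[0,0,0,0,0,0,0],[0,0,0,0,0,0,0],[0,0,0,0,0,0,0],[0,0,0,0,0,0,0],[0,0,0,0,0,0,0],[0,0,0,0,0,0,0]]'
python3 -m crank '[[0,0,0,0,0,-0.7,0],[0,0,0,0,0,-1.5,0],[0,0,0,0,0,-2.5,0],[0,0,0,0,0,-4,0],[0,0,0,0,0,-6,0],[0,0,0,0,0,-8,0],[0,0,0,0,0,-10,0],[0,0,0,0,0,-10,0],[0,0,0,0,0,-10,0],[0,0,0,0,0,-10,0]]'
python3 look.py d8; python3 - <<'E'
from bench import r
import cv2
cv2.imwrite("pics/end.png",cv2.resize(r.get_image("scene")["color"][:,:,::-1],(768,576)))
E
```

```text
time_s: 7.98
eef_pos: [472.1, 215.3, 143.5]
tcp_rot: [0.0, 0.116, 0.993, -0.0]
contact_force: [0.1, -0.4, 4.4]
width: -0.1
time_s: 9.22
eef_pos: [471.5, 215.0, 242.6]
tcp_rot: [-0.001, 0.116, 0.993, -0.0]
contact_force: [0.7, -0.3, -0.7]
width: -0.1
9.325 [471.64913911 215.11516709 242.7723783 ] [ 0.76515379  1.74507289 -0.28353119] -0.08828102077729282
[328.46296296 209.23148148] [323 204  14  12 108] [222.01587302 139.        ] [218 135  10  11  63] (array([474.69293239, 215.64789017, 160.95279158]), [np.float64(1.1310455696246755), np.float64(1.1310455696248571)])
```

View pics/d8.png

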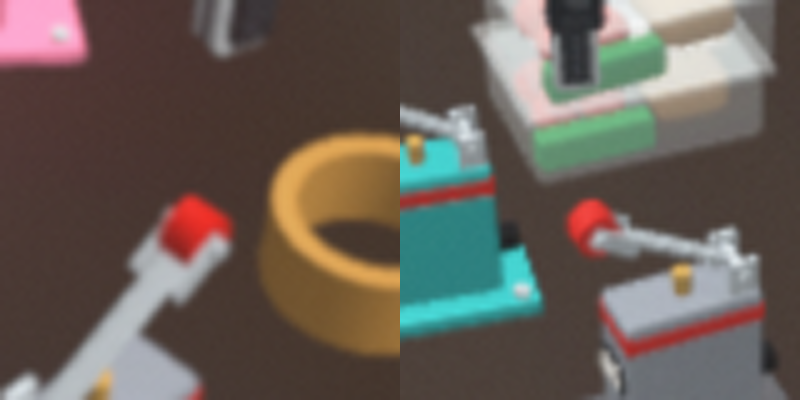

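View pics/end.png

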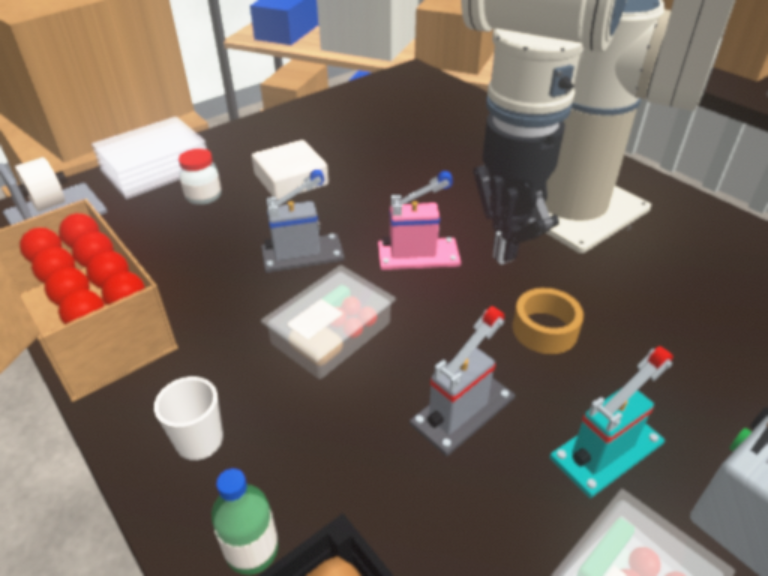

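The roller is back at its rest pixels (scene (328.5,209.2), side (222,139)), and the meal box and the other switches stand as before.

```bash
python3 -c "
from bench import r
print(r.close_job())"
```

```text
the job is handed in; nothing more can be done
None
```

I pressed the red roller of the grey switch from above with the closed fingertips and held it for about 1.4 s. I then lifted straight off and handed the job in at about 9.4 s.

**Press:** the lever went about 20–21 mm down, roughly 0.25 rad, estimated from the images. The force was about 4–5 N. That is past the click and well short of overtravel. I had no direct reading of the click itself.

**Last checks:** the roller is back at its rest position in the scene and side pictures to within 0.1 px, and the gripper is clear of everything. In the scene picture the meal box and the blue, pink and turquoise switches look unmoved.

**Disagreement:** the fingertips did not stand 25 mm ahead of the TCP as stated. They showed near TCP height in the scene and side pictures, and about 7 mm behind it in the wrist view. I therefore went by the pictures and the force: contact came at a TCP height between 164 and 160 mm, taken as 163.

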